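# Close the notched cap of the pill tin

### The arm

A 6-joint arm with a two-finger parallel gripper is mounted at the origin on the work surface. World frame = base frame: x ahead of the robot, y to its left, z up, the work surface at z = 0. Lengths are in m, angles in rad, forces in N, time in s.
With the tool pointing down it reaches from about 0.275 to 0.725 m from the base axis. Payload 15.9 kg.
Tool frame: the origin (TCP) lies at the very end of the fingers, on their centre line; the grasp point (between the pads) lies bot.tcp_to_grasp behind it (bot.tcp_to_grasp is the distance from the TCP to the grasp point, in m); z points along the fingers, y is the line along which they close (so a half turn about z gives the same grasp; the last joint's range is limited). The gripper opens to 85 mm and grips with 20 to 120 N. Pads are 22 mm wide; open, the fingers measure 114 mm over their backs; the gripper's body (76 mm by 85 mm) begins 54 mm behind the grasp point. The pads swing forward as they close: fully open they stand 13 mm farther back than shut.
Start: joints at [-1.23, 0.213, -0.034, 1.323, 0, 1.571], TCP at [0.167, -0.471, 0.231] pointing down, gripper open.
Joint ranges: [-2.98, 2.98], [-0.74, 1.72], [-1.14, 1.35], [-2.1, 2.04], [-1.57, 1.44], [-3.14, 3.14]. Speed limits (rad/s): [1.89, 1.89, 2.39, 2.57, 3.14, 3.14].

### API

Orientations are given as a unit quaternion [w, x, y, z].
In Python, from cell import readout, cams, close_job, bot gives the robot as it stands. The module is installed in compiled form; this text tells all that it offers.
- The arm moves only by the tool jog_arm, never from a script. Its argument "series" is text: rows parted by semicolons, each of 4 numbers parted by spaces: the shift along the tool's x, y, z in mm, then the turn about the tool's z in rad. A call has exactly 8 rows; each row is the pose to reach, as a shift and turn from the pose commanded when the call began, along the tool's axes at that moment; what a row does not reach only later rows make up. A row lasts 1/10 s, in which the tool goes at most 50 mm and 8.59 degrees, less where a joint would pass 70% of its speed; a pose out of reach is approached as far as the arm can. A call with a gripper value outside its range is refused whole. "hand" is the opening, from 0 (shut) to 1 (fully open), set as the call begins (left out, the last holds). The fingers move at their own pace and stop on an object; the grip force is fixed at half the most. Time passes only in rows, so rows that repeat a pose let the fingers close, or fill a call up. It gives the time, the measured TCP pose, the force, the opening and the grip force at its end, in the units of the state.
- readout.get_state(): the state, without advancing time (a new reading comes with each control period).
- cams.snapshot(name): name is "side" or "top" or "wrist"; returns the picture (480x640x3 uint8, red, green, blue); there is no depth.
- cams.get_calibration(name): a dict with "K" (3x3 intrinsics, pixels), "rvec" (rotation vector, rad) and "tvec" (3), from world to camera coordinates, as OpenCV has them; the wrist camera has in their place "hand_eye" (4x4, takes a point from camera to tool coordinates, whose origin is the TCP and whose axes are the flange's). Camera axes: x right, y down, z forward; pixel columns grow to the right and rows downward; lengths in m; the calibration is good to about 2 mm. A picture is of the moment at which its call begins: read the wrist's pose just before it. get_calibration takes no time and is no camera call.
- close_job(): hands the job in; it is judged then, once.
The state is a dict: "t": time; "joint_positions": joint angles; "qvel": joint speeds; "joint_efforts": joint torques, N m; "position": TCP position; "tcp_rot": TCP orientation; "wrist_force": force on the tool from outside, world axes, zero at the start; "wrist_torque": the same for the moment, N m; "finger_gap": finger opening in m; "grip_force": force on a finger pad.
Only numpy, scipy, OpenCV 4.12 (cv2) and the standard library are available. Lean on these libraries where they do the work, as an engineer would, in place of code of your own. Each camera call takes 0.05 s, during which the arm holds its last target. There are 200 camera calls.

### The job

Close the steel pill tin: with a fingertip, push its cap round by the blue stud until the notch in the cap's edge lies over the orange key on the tin, then press the cap gently down until it sits fully home. Do not grip the cap or pull it up, leave the other things where they lie, and finish clear of everything.

Things in the scene. Friction and masses are not known exactly. Their poses are not given: they have to be found in the camera images.
- tin: Round stainless steel pill tin, 80 mm across, fast on the glass by a sucker foot (it cannot move). Origin: centre of its underside on the glass, z up. Its black-faced rim is 40 mm above the glass. A radial orange key on the rim points along the tin's own +x.
- key_tip (a point): Outer end of the orange key, on its axis: 51 mm from the tin's axis along the tin's +x, 44 mm above the glass. The key is a level round bar, 6 mm thick, 30 to 51 mm from the tin's axis, its top 47 mm above the glass; 11 mm of it shows outside the cap, above an orange block on the tin's wall.
- cap: Steel cap disc on the tin, 80 mm across, 8 mm thick; a central stem keeps it level and on the tin's axis. Origin: on that axis at the cap's underside (47 mm above the glass while raised on the key, 40 mm when home). Its own +x points through the notch, its -x through the blue stud. The rest of its top is flat, 55 mm above the glass while raised. It may be pressed anywhere.
- notch (a point): Middle of the notch at the level of the cap's top, 35 mm from the axis along the cap's +x. The notch is open at the rim, 12 mm wide, 11 mm deep (29 to 40 mm from the axis).
- stud (a point): Middle of the top of the polished, slippery blue stud that stands on the cap, 30 mm from the axis along the cap's -x (opposite the notch), 69 mm above the glass while the cap is raised. The stud is upright and round, 16 mm across, 14 mm high.
- cap_turn (a joint): Turn of the cap on the tin, rad, growing anticlockwise seen from above. At 0 (or a full turn either way) the notch is over the key. It starts between 0.8 and 5.48, turns freely either way with light friction (about 0.05 N m), and stays where it is left.
- cap_press (a joint): How far the cap is down, m: 0 raised (resting at the key's height), 0.007 fully home on the rim. Stiff slide: about 4 N moves it and it stays where it is left; the key stops it unless the notch is over it (within about 3 mm). Negative: the cap has been pulled up.
- tray: Black ceramic tray, 200 x 140 x 18 mm, with the keys in it; a bystander. Origin: centre of its underside.
- keys: Two steel keys on a ring lying in the tray, about 70 mm long; a bystander. Origin: near the ring, underside.
- key_cover: Orange hard silicone key cover lying near the tin, 72 x 34 x 11 mm; a bystander. Origin: on the underside at the round end, the cover runs 56 mm along its +x and 16 mm along -x.
- clothes_peg: Wooden clothes peg lying near the tin, 75 x 16 x 10 mm; a bystander. Origin: centre of its underside, long along its x.
- lens_spray: Blue lens-spray bottle standing, 36 mm across, 110 mm high; a bystander. Origin: centre of its underside.
- polish_tin: Flat red shoe-polish tin, 72 mm across, 26 mm high; a bystander. Origin: centre of its underside.
- glasses_case: Grey glasses case, 65 x 155 x 38 mm; a bystander. Origin: centre of its underside.
There are look-alikes about, which are no part of the job. Of the things that look like the tin, the smallest one is meant.

How it is judged:
At the end, for the whole second after the job is handed in: The cap is at least 5.5 mm down of its 7 mm and at rest, its notch round the orange key (within 0.12 rad), and every bystander is within 20 mm of where it lay (value of joint cap_press between 0.0055 and 0.009 m and horizontal distance between notch and key_tip below 0.0185 m and angle between the x axis of cap and the x axis of tin, either way round below 0.12 rad and angular speed of cap below 0.05 rad/s and linear speed of cap below 0.005 m/s and distance of each of tray, keys, key_cover, clothes_peg, lens_spray, polish_tin, glasses_case from where it was at the start of the episode below 0.02 m); the robot touches nothing.
It fails at once if the cap is pulled up more than 4 mm (value of joint cap_press below -0.004 m).
It fails at once if the cap is gripped or pushed hard (over 36 N of finger contact) (contact force between the fingers and cap above 36 N).
It fails at once if another thing (tray, keys, key cover, peg, lens spray, polish tin, glasses case) is lifted or moved more than 20 mm (distance of any of tray, keys, key_cover, clothes_peg, lens_spray, polish_tin, glasses_case from where it was at the start of the episode above 0.02 m).
It also fails if it takes over 42 s, if anything falls off the work surface, if the arm or the gripper's body presses on something with over 40 N, if the wrist force passes 120 N, or if a joint passes its speed limit or range.

## Working session

There is one attempt and no reset: what is moved stays moved. The work goes in short steps, Python scripts to look and compute and a tool call to move; the robot and the scene stay as the last step left them, time stands still between calls to the robot, and variables do not carry over. Pictures are saved under pics/ and viewed, at most 12 in all, crops included, and the job is handed in when it is done.

Besides the shell and the picture viewer there is one more tool, called after ">>>" by a JSON object that holds its "op" and its "data", one argument or row to a line. jog_arm: Moves the arm, as the interface text tells. Its arguments: {"type":"object","properties":{"series":{"type":"string"},"hand":{"type":"number"}},"required":["series"]}

```bash
mkdir -p pics; cat > h.py <<'E'
import numpy as np,cv2
from cell import readout,cams,close_job,bot
from scipy.spatial.transform import Rotation as R
def cam(n):
    c=cams.get_calibration(n);K=np.array(c['K'],float)
    if n=='wrist':
        s=readout.get_state();q=s['tcp_rot'];T=np.eye(4);T[:3,:3]=R.from_quat([q[1],q[2],q[3],q[0]]).as_matrix();T[:3,3]=s['position']
        M=T@np.array(c['hand_eye']);return K,M[:3,:3],M[:3,3]
    Rm=cv2.Rodrigues(np.array(c['rvec'],float))[0];return K,Rm.T,-Rm.T@np.array(c['tvec'],float).ravel()
def ray(cm,uv,z):
    K,Rw,o=cm;uv=np.atleast_2d(uv);d=np.c_[uv,np.ones(len(uv))]@np.linalg.inv(K).T@Rw.T
    return o+d*((z-o[2])/d[:,2])[:,None]
def proj(cm,P):
    K,Rw,o=cm;p=(np.atleast_2d(P)-o)@Rw@K.T;return p[:,:2]/p[:,2:]
def snap(n,f):
    cm=cam(n);im=cams.snapshot(n);cv2.imwrite('pics/'+f,im[:,:,::-1]);return cm,im
E
python3 - <<'E'
from h import *
a=snap('top','t0.png');b=snap('side','s0.png')
print(a[0][2],b[0][2]);s=readout.get_state();print(s['t'],s['position'],s['tcp_rot'],bot.tcp_to_grasp)
cv2.imwrite('pics/ts0.png',cv2.resize(np.vstack([a[1],b[1]])[:,:,::-1],None,fx=.6,fy=.6))
E
```

```text
[ 3.44975722e-01 -5.57983754e-04  1.50980809e+00] [-0.15552564  0.68749026  0.78114054]
0.1 [ 0.1670183  -0.47096677  0.23086619] [-4.75125213e-04  9.85516586e-01  1.69578375e-01 -9.11916008e-05] 0.0187
```

View pics/t0.png

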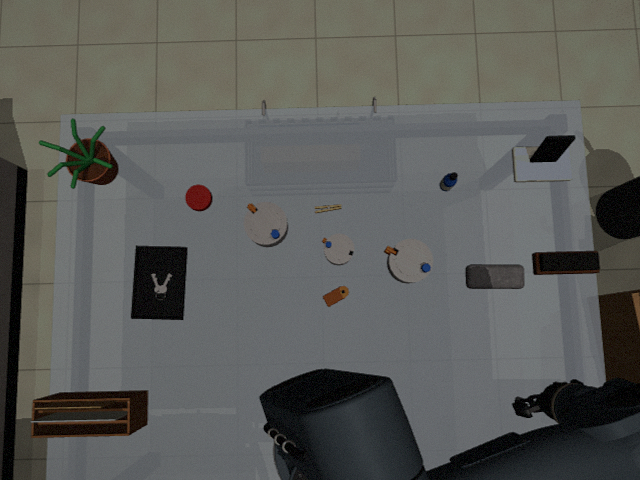

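View pics/s0.png

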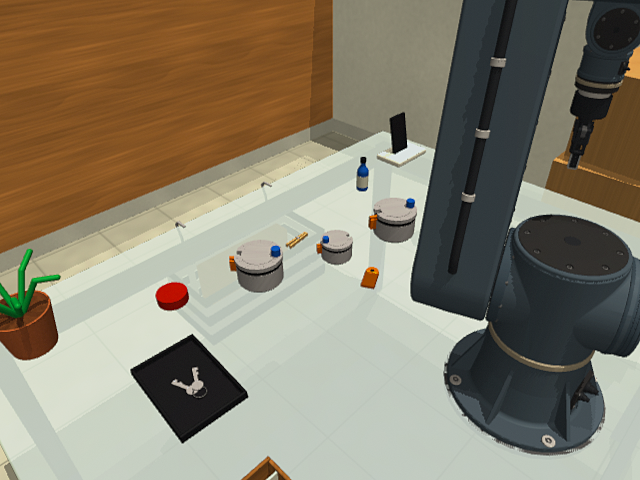

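Three candidates for the tin show in the top view: left (267,224), middle (338,249) and right (410,260). The middle one is clearly the smallest, so it is the one meant. In the side view it is at (337,246). I'll confirm this in an enlarged crop and measure.

```bash
python3 - <<'E'
from h import *
a=cv2.imread('pics/t0.png');b=cv2.imread('pics/s0.png')
A=cv2.resize(a[225:275,308:368],None,fx=6,fy=6,interpolation=2);B=cv2.resize(b[215:275,305:365],None,fx=6,fy=6,interpolation=2)
c=np.zeros((360,720,3),np.uint8);c[:300,:360]=A;c[:,360:]=B;cv2.imwrite('pics/c0.png',c)
for n,im,(x0,y0,x1,y1) in(('top',a,(308,225,368,275)),('side',b,(305,215,365,275))):
    cm=cam(n);h=cv2.cvtColor(im[y0:y1,x0:x1],cv2.COLOR_BGR2HSV)
    H,S,V=[h[...,i].astype(int) for i in range(3)]
    for nm,m,z in(('stud',(abs(H-108)<12)&(S>140),.065),('key',(H<18)&(S>140),.044),('cap',(S<90)&(V>130 if n=='top' else V>150),.055),('notch',(V<60),.047)):
        v,u=np.nonzero(m)
        if len(u): p=[u.mean()+x0,v.mean()+y0];print(n,nm,len(u),np.round(p,1),ray(cm,p,z)[0].round(4))
E
```

```text
top stud 22 [328.  244.1] [ 0.5403 -0.0174  0.065 ]
top key 11 [323.8 240.1] [ 0.5545 -0.0066  0.044 ]
top notch 30 [341.2 256.9] [ 0.5074 -0.052   0.047 ]
side stud 38 [325.5 239. ] [ 0.5395 -0.0129  0.065 ]
side key 45 [318.8 247.7] [0.5461 0.0046 0.044 ]
side cap 2998 [334.7 243. ] [ 0.5206 -0.0265  0.055 ]
side notch 55 [335.7 250.1] [ 0.5059 -0.0145  0.047 ]
```

View pics/c0.png

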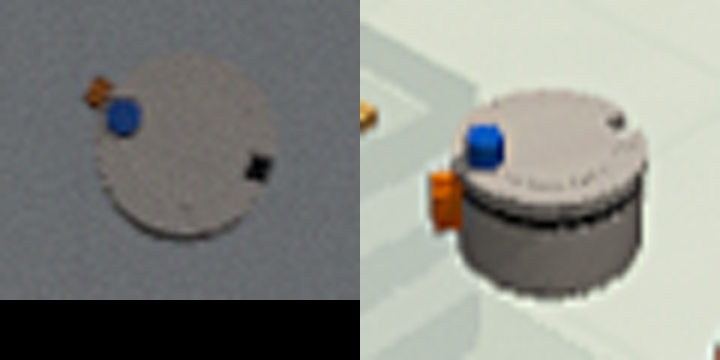

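The crop confirms the middle tin: blue stud at about (328.5,244.5), orange key at about (324,240) and dark notch at (351,253). The stud lies almost over the key, so the cap needs about half a turn. I'll refine these and plan the approach.

```bash
python3 - <<'E'
from h import *
cm=cam('top');a=cv2.imread('pics/t0.png')
c=ray(cm,[338.8,249.2],.055)[0];s=ray(cm,[328.6,244.6],.069)[0];n=ray(cm,[351.1,252.8],.055)[0];k=ray(cm,[324.3,240.3],.044)[0]
for p in(s,n,k):
    d=p-c;print(p.round(4),np.hypot(*d[:2]).round(4),np.degrees(np.arctan2(d[1],d[0])).round(1))
print('c',c)
st=readout.get_state();q=st['tcp_rot'];T=R.from_quat([q[1],q[2],q[3],q[0]])
print(T.inv().apply(np.r_[c[:2],.231]-st['position'])*1e3,cams.get_calibration('wrist')['hand_eye'])
E
```

```text
[ 0.5385 -0.0189  0.069 ] 0.0293 67.5
[ 0.5168 -0.0786  0.055 ] 0.0342 -107.9
[ 0.5539 -0.0079  0.044 ] 0.0465 55.1
c [ 0.52727142 -0.04600846  0.055     ]
[ 4.81573694e+02 -2.80104707e+02  1.28211676e-01] [[-4.30857729e-04 -9.52177264e-01 -3.05545859e-01  7.85880034e-02]
 [ 9.99999902e-01 -3.77794365e-04 -2.32798057e-04  8.85034565e-04]
 [ 1.06231513e-04 -3.05545929e-01  9.52177333e-01 -1.43327332e-01]
 [ 0.00000000e+00  0.00000000e+00  0.00000000e+00  1.00000000e+00]]
```

>>> {"op": "jog_arm", "data": {
  "series": "30 -16 0 -0.14; 62 -34 0 -0.28; 95 -52 0 -0.42; 130 -71 0 -0.56; 162 -89 0 -0.7; 195 -107 0 -0.84; 228 -125 0 -0.98; 260 -143 0 -1.12",
  "hand": 0
}}

```text
t: 0.9
position: [0.3651, -0.2482, 0.2312]
tcp_rot: [-0.0, 0.743, 0.669, -0.0]
wrist_force: [0.5, -0.6, 0.1]
finger_gap: 0.0002
grip_force: 0.0
```

```bash
cat >> h.py <<'E'
def go(P,psi,n=8):
    """shift (mm, tool axes) and turn to world P with tool y heading psi(deg)"""
    st=readout.get_state();q=st['tcp_rot'];T=R.from_quat([q[1],q[2],q[3],q[0]])
    y=T.as_matrix()[:,1];h=np.degrees(np.arctan2(y[1],y[0]))
    d=(h-psi+180)%360-180
    print('t',st['t'],'pos',np.round(st['position'],4),'head',h.round(2),'q6',round(st['joint_positions'][5],3),'F',np.round(st['wrist_force'],1))
    print('shift',(T.inv().apply(np.array(P)-st['position'])*1e3).round(1),'turn',np.radians(d).round(3))
E
python3 -c "
from h import *
go([.5617,-.0276,.15],68)"
```

```text
t 0.9 pos [ 0.3651 -0.2482  0.2312] head -5.97 q6 1.078 F [ 0.5 -0.6  0.1]
shift [239.8 172.6  81.1] turn -1.291
```

>>> {"op": "jog_arm", "data": {
  "series": "30 22 10 -0.145; 60 43 20 -0.29; 90 65 30 -0.435; 120 86 40 -0.58; 150 108 50 -0.725; 180 129 60 -0.87; 210 151 70 -1.015; 240 173 81 -1.16"
}}

```text
t: 1.7
position: [0.5634, -0.0286, 0.1497]
tcp_rot: [-0.0, 0.254, 0.967, -0.0]
wrist_force: [-0.6, -1.2, 0.2]
finger_gap: -0.0002
grip_force: 0.0
```

```bash
python3 - <<'E'
from h import *
go([.5617,-.0276,.15],68)
cm,im=snap('wrist','w1.png')
for z,p in((.055,[.5273,-.046,.055]),):print(proj(cm,p))
E
```

```text
t 1.7 pos [ 0.5634 -0.0286  0.1497] head 60.51 q6 0.464 F [-0.6 -1.2  0.2]
shift [ 2.   0.1 -0.3] turn -0.131
[[266.93906645 209.09051446]]
```

View pics/w1.png

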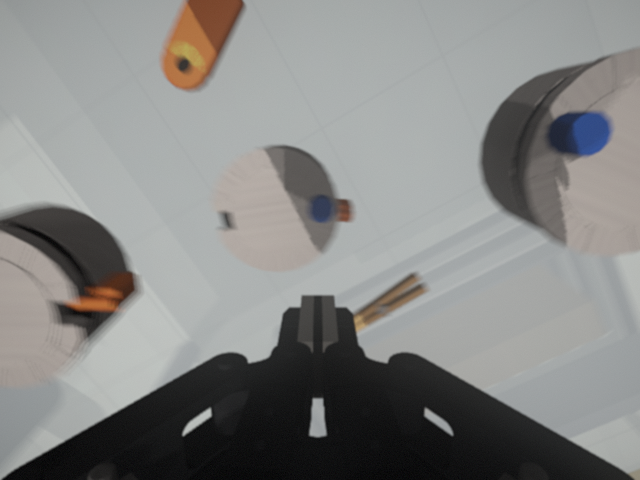

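The wrist view shows the cap centred near (273,209), the stud at (321,208), the key at (345,210) and the notch at (225,219). The arm was still moving, so I'll finish the move and measure again once it has settled.

>>> {"op": "jog_arm", "data": {
  "series": "2 0 0 -0.13; 2 0 0 -0.13; 2 0 0 -0.13; 2 0 0 -0.13; 2 0 0 -0.13; 2 0 0 -0.13; 2 0 0 -0.13; 2 0 0 -0.13"
}}

```text
t: 2.55
position: [0.5609, -0.0291, 0.1503]
tcp_rot: [0.0, 0.194, 0.981, 0.0]
wrist_force: [0.3, 0.3, 0.3]
finger_gap: 0.0
grip_force: 0.0
```

```bash
cat >> h.py <<'E'
def look(f,zc=.055,cap=None):
    cm,im=snap('wrist',f);h=cv2.cvtColor(im,cv2.COLOR_RGB2HSV);H,S,V=[h[...,i].astype(int) for i in range(3)]
    out={}
    c0=np.array([.5273,-.046]) if cap is None else np.array(cap)
    def pick(m,z,nm,rmin,rmax):
        v,u=np.nonzero(m);P=ray(cm,np.c_[u,v],z);r=np.hypot(*(P[:,:2]-c0).T);k=(r>rmin)&(r<rmax)
        if k.sum()<5:print(nm,'none');return
        p=P[k].mean(0);d=p[:2]-c0;out[nm]=p
        print(nm,k.sum(),np.c_[u,v][k].mean(0).round(1),p.round(4),'r',np.hypot(*d).round(4),'ang',np.degrees(np.arctan2(d[1],d[0])).round(1))
    pick((abs(H-112)<14)&(S>110),zc+.010,'stud',0.015,.045)
    pick((H<16)&(S>110),.045,'key',.036,.058)
    pick((V<85)&(S<80),zc-.002,'notch',.028,.039)
    return cm,im,out
E
python3 - <<'E'
from h import *
go([.5617,-.0276,.15],68)
cm,im,o=look('w2.png')
cv2.imwrite('pics/w2c.png',cv2.resize(im[110:310,150:400,::-1],None,fx=3,fy=3,interpolation=2))
E
```

```text
t 2.55 pos [ 0.5609 -0.0291  0.1503] head 67.58 q6 0.339 F [0.3 0.3 0.3]
shift [-0.2  1.7  0.3] turn -0.007
stud none
key 157 [346.7 218.2] [ 0.5553 -0.0058  0.045 ] r 0.049 ang 55.2
notch 196 [266.8 205.5] [ 0.5254 -0.0506  0.053 ] r 0.005 ang -112.4
```

View pics/w2c.png

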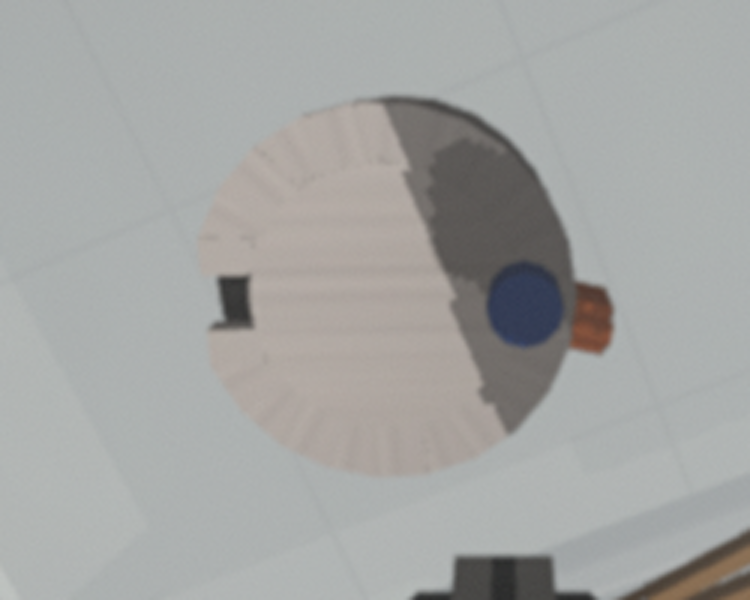

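The settled crop, in full-image pixels, shows the cap centre at (279.3,205.7), stud top (325,211.7), notch (228.7,210) and visible key (347,216).

```bash
python3 - <<'E'
from h import *
im=cv2.imread('pics/w2.png');cm=cam('wrist')
print(cv2.cvtColor(im[205:218:4,320:330:4],cv2.COLOR_BGR2HSV).reshape(-1,3)[:4], cv2.cvtColor(im[208:212:2,226:232:2],cv2.COLOR_BGR2HSV).reshape(-1,3)[:3])
c=ray(cm,[279.3,205.7],.055)[0]
print(c)
for p,z in(([325,211.7],.069),([228.7,210],.052),([347,216],.045)):
    P=ray(cm,p,z)[0];d=P-c;print(P.round(4),np.hypot(*d[:2]).round(4),np.degrees(np.arctan2(d[1],d[0])).round(1))
E
```

```text
[[113  96  88]
 [112 100  84]
 [112 102  85]
 [112  99  85]] [[30  9 59]
 [30  4 59]
 [15  9 58]]
[ 0.52833846 -0.04262825  0.055     ]
[ 0.5401 -0.0159  0.069 ] 0.0292 66.3
[ 0.5188 -0.075   0.052 ] 0.0337 -106.4
[ 0.554  -0.0049  0.045 ] 0.0456 55.8
```

>>> {"op": "jog_arm", "data": {
  "series": "1 4 15 0; 1 4 30 0; 1 4 45 0; 1 4 60 0; 1 4 72 0; 1 4 82 0; 1 4 89 0; 1 4 89 0"
}}

```text
t: 3.4
position: [0.5611, -0.0249, 0.0606]
tcp_rot: [-0.001, 0.194, 0.981, -0.0]
wrist_force: [-0.5, -0.1, -0.4]
finger_gap: -0.0002
grip_force: 0.0
```

```bash
python3 - <<'E'
from h import *
go([.5615,-.0247,.061],68)
def orbit(D,dl,c=(.528,-.0435)):
    st=readout.get_state()
    for a in dl: print(round(30*np.sin(a)-D*(np.cos(a)-1),1),round(30*(np.cos(a)-1)+D*np.sin(a),1),0,round(-a,3),end='; ')
orbit(24,np.arange(1,9)*.1)
cm,im,o=None,None,None
E
```

```text
t 3.4 pos [ 0.5611 -0.0249  0.0606] head 67.61 q6 0.347 F [-0.5 -0.1 -0.4]
shift [-0.3  0.3 -0.4] turn -0.007
3.1 2.2 0 -0.1; 6.4 4.2 0 -0.2; 9.9 5.8 0 -0.3; 13.6 7.0 0 -0.4; 17.3 7.8 0 -0.5; 21.1 8.3 0 -0.6; 25.0 8.4 0 -0.7; 28.8 8.1 0 -0.8;
```

>>> {"op": "jog_arm", "data": {
  "series": "3.1 2.2 0 -0.1; 6.4 4.2 0 -0.2; 9.9 5.8 0 -0.3; 13.6 7 0 -0.4; 17.3 7.8 0 -0.5; 21.1 8.3 0 -0.6; 25 8.4 0 -0.7; 28.8 8.1 0 -0.8"
}}

```text
t: 4.2
position: [0.5387, -0.0064, 0.0621]
tcp_rot: [0.001, -0.205, 0.979, -0.0]
wrist_force: [2.1, 0.9, 0.7]
finger_gap: 0.0002
grip_force: 0.8
```

>>> {"op": "jog_arm", "data": {
  "series": "3.1 2.2 0 -0.1; 6.4 4.2 0 -0.2; 9.9 5.8 0 -0.3; 13.6 7 0 -0.4; 17.3 7.8 0 -0.5; 21.1 8.3 0 -0.6; 25 8.4 0 -0.7; 28.8 8.1 0 -0.8"
}}

```text
t: 5.0
position: [0.5089, -0.0104, 0.0621]
tcp_rot: [0.001, -0.57, 0.822, -0.0]
wrist_force: [1.7, 2.4, -0.0]
finger_gap: -0.0002
grip_force: 0.8
```

```bash
sed -i 's/S>110),zc+.010/S>80),zc+.010/' h.py; python3 - <<'E'
from h import *
go([.5615,-.0247,.061],68)
cm,im,o=look('w3.png',cap=(.528,-.0435));look('x')if 0 else 0
t=cams.snapshot('top');cv2.imwrite('pics/c3.png',np.hstack([cv2.resize(im,(400,300)),cv2.resize(t[225:270,308:368],(400,300),interpolation=2)])[:,:,::-1])
E
```

```text
t 5.0 pos [ 0.5089 -0.0104  0.0621] head 159.53 q6 -1.234 F [ 1.7  2.4 -0. ]
shift [ -5.  -54.2   1.2] turn 1.597
stud 1412 [314.3 275. ] [ 0.5041 -0.0293  0.065 ] r 0.0278 ang 149.2
key 58 [229.5 341.4] [ 0.5584 -0.0031  0.045 ] r 0.0506 ang 53.0
notch 1253 [271.9 302.3] [ 0.5282 -0.0184  0.053 ] r 0.0251 ang 89.6
```

View pics/c3.png

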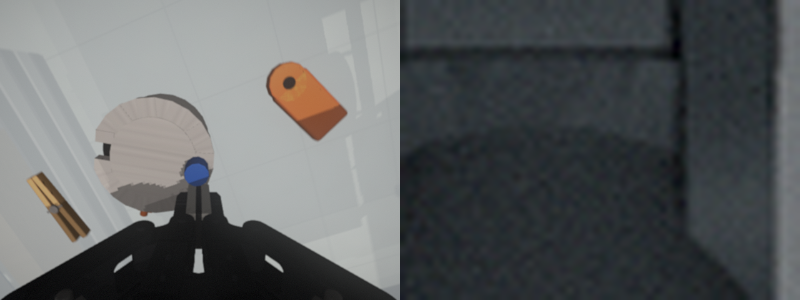

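Pushing works: the stud is in contact with the fingertip, at about 149°. In the wrist half of the picture the stud is at (196,172) and the notch at (105,148). About 86° remain.

>>> {"op": "jog_arm", "data": {
  "series": "3.1 2.2 0 -0.1; 6.4 4.2 0 -0.2; 9.9 5.8 0 -0.3; 13.6 7 0 -0.4; 17.3 7.8 0 -0.5; 21.1 8.3 0 -0.6; 25 8.4 0 -0.7; 28.8 8.1 0 -0.8"
}}

```text
t: 5.9
position: [0.4908, -0.0345, 0.0617]
tcp_rot: [-0.0, 0.844, -0.536, 0.0]
wrist_force: [-0.9, 2.2, 0.0]
finger_gap: -0.0001
grip_force: 0.9
```

>>> {"op": "jog_arm", "data": {
  "series": "3.1 2.2 0 -0.1; 6.4 4.2 0 -0.2; 9.9 5.8 0 -0.3; 13.6 7 0 -0.4; 15.5 7.5 0 -0.45; 17.3 7.8 0 -0.5; 17.3 7.8 0 -0.5; 17.3 7.8 0 -0.5"
}}

```text
t: 6.7
position: [0.4911, -0.0535, 0.0615]
tcp_rot: [0.0, 0.95, -0.313, 0.0]
wrist_force: [-0.7, -0.2, 1.1]
finger_gap: 0.0
grip_force: 0.2
```

```bash
python3 - <<'E'
from h import *
go([.5615,-.0247,.061],68)
cm,im,o=look('w4.png',cap=(.528,-.0435))
E
```

```text
t 6.7 pos [ 0.4911 -0.0535  0.0615] head -126.42 q6 -2.614 F [-0.7 -0.2  1.1]
shift [ 39.5 -65.    0.5] turn 2.89
stud 1436 [314.1 275.1] [ 0.5079 -0.0645  0.065 ] r 0.0291 ang -133.8
key 667 [150.9 239.7] [ 0.5579 -0.0112  0.045 ] r 0.0441 ang 47.2
notch 1115 [271.1 295.1] [ 0.5069 -0.0406  0.053 ] r 0.0214 ang 172.1
```

View pics/w4.png

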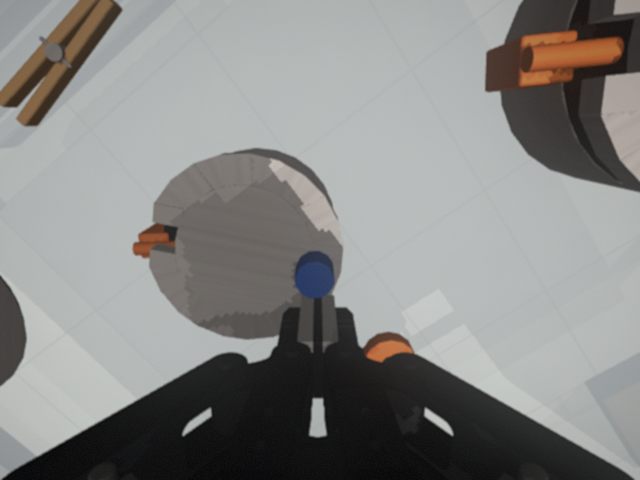

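The notch, at about (167,238), is now just short of the key bar, which shows at about (150,246). I'll take a zoomed crop and measure.

```bash
python3 - <<'E'
from h import *
cm=cam('wrist');im=cv2.imread('pics/w4.png')
for a in(52,55,58):
  print(a,proj(cm,[[.528+r*np.cos(np.radians(a)),-.0435+r*np.sin(np.radians(a)),.047] for r in(.029,.051)]).round(0).tolist())
print(proj(cm,[.528,-.0435,.055]))
cv2.imwrite('pics/c4.png',cv2.resize(im[190:290,110:210],None,fx=6,fy=6,interpolation=2))
E
```

```text
52 [[184.0, 250.0], [134.0, 248.0]]
55 [[184.0, 253.0], [135.0, 254.0]]
58 [[185.0, 256.0], [136.0, 260.0]]
[[246.00978259 257.70083804]]
```

View pics/c4.png

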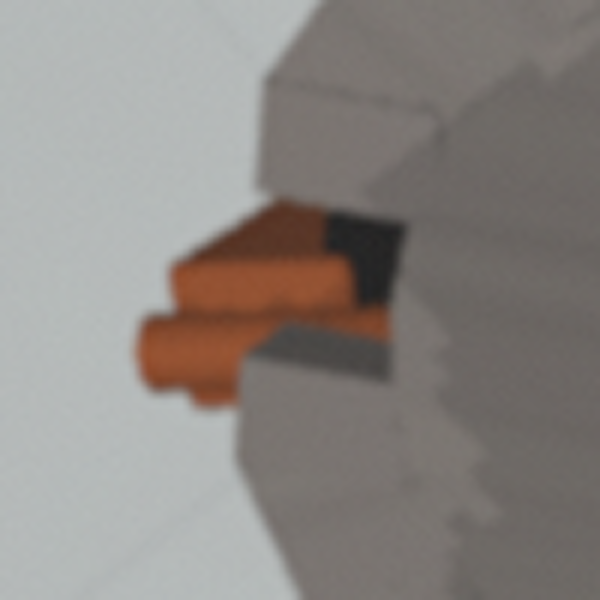

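>>> {"op": "jog_arm", "data": {
  "series": "1.3 0.9 0 -0.04; 2.6 1.8 0 -0.08; 3.9 2.6 0 -0.12; 5.2 3.5 0 -0.165; 5.2 3.5 0 -0.165; 5.2 3.5 0 -0.165; 5.2 3.5 0 -0.165; 5.2 3.5 0 -0.165"
}}

```text
t: 7.55
position: [0.493, -0.0594, 0.0613]
tcp_rot: [0.0, 0.973, -0.232, 0.0]
wrist_force: [-1.8, 0.4, 0.7]
finger_gap: -0.0
grip_force: 0.4
```

```bash
python3 - <<'E'
from h import *
go([.5615,-.0247,.061],68)
cm,im,o=look('w5.png',cap=(.528,-.0435))
cv2.imwrite('pics/c5.png',cv2.resize(im[190:350,110:350,::-1],None,fx=3.3,fy=3.3,interpolation=2))
E
```

```text
t 7.55 pos [ 0.493  -0.0594  0.0613] head -116.83 q6 -2.793 F [-1.8  0.4  0.7]
shift [ 45.5 -61.9   0.3] turn 3.057
stud 1445 [314.5 275.3] [ 0.5112 -0.0676  0.065 ] r 0.0294 ang -124.9
key 776 [151.2 228.8] [ 0.5559 -0.0097  0.045 ] r 0.0438 ang 50.5
notch 941 [278.9 300.1] [ 0.5028 -0.046   0.053 ] r 0.0253 ang -174.4
```

View pics/c5.png

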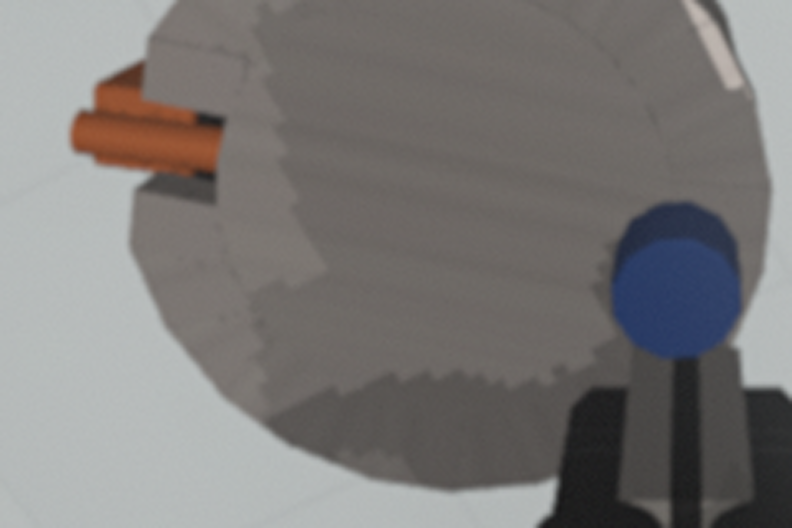

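```bash
cat > m.py <<'E'
from h import *
def ang(cm,bar,notch,stud,s,o):
    f=lambda p,z:ray(cm,np.array(p,float)/s+o,z)[:,:2]
    b=f(bar,.044);n=f(notch,.055);st=f([stud],.069)[0]
    A=lambda d:np.degrees(np.arctan2(d[1],d[0])).round(1)
    nm=n[:2].mean(0)  # inner
    no=n[2:].mean(0)
    mid=(nm+no)/2; u=(mid-st)/np.linalg.norm(mid-st)
    c=st+u*.030
    print('bar',A(b[0]-b[1]),'notch mid',A(no-nm),'stud->notch',A(u),np.linalg.norm(mid-st).round(4),'c',c.round(4),'c->tip',A(b[0]-c),np.linalg.norm(b[0]-c).round(4),'c->bar in',A(b[1]-c))
E
python3 - <<'E'
from m import *
ang(cam('wrist'),[[75,132],[218,147]],[[222,118],[215,203],[143,97],[133,187]],[677,298],3.3,np.array([110,190]))
E
```

```text
bar 56.8 notch mid 49.3 stud->notch 50.7 0.0642 c [ 0.5297 -0.0445] c->tip 55.7 0.052 c->bar in 55.0
```

All estimates agree: the notch is at 50.7° and the key at 55.6°, so it needs about 5° more.

>>> {"op": "jog_arm", "data": {
  "series": "0.9 0.7 0 -0.03; 1.8 1.4 0 -0.06; 2.7 2 0 -0.087; 2.7 2 0 -0.087; 2.7 2 0 -0.087; 2.7 2 0 -0.087; 2.7 2 0 -0.087; 2.7 2 0 -0.087"
}}

```text
t: 8.4
position: [0.4945, -0.0624, 0.0613]
tcp_rot: [0.0, 0.982, -0.189, -0.0]
wrist_force: [-1.8, 0.8, 0.3]
finger_gap: 0.0001
grip_force: 0.5
```

```bash
python3 - <<'E'
from h import *
go([.5615,-.0247,.061],68)
cm,im,o=look('w6.png',cap=(.5285,-.044))
cv2.imwrite('pics/c6.png',cv2.resize(im[170:350,110:350,::-1],None,fx=3.3,fy=3.3,interpolation=2))
E
```

```text
t 8.4 pos [ 0.4945 -0.0624  0.0613] head -111.81 q6 -2.887 F [-1.8  0.8  0.3]
shift [ 48.2 -59.9   0.3] turn -3.138
stud 1441 [314.6 275.4] [ 0.5132 -0.0692  0.065 ] r 0.0295 ang -121.3
key 649 [150.  221.2] [ 0.5559 -0.0087  0.045 ] r 0.0447 ang 52.2
notch 937 [273.1 296.6] [ 0.5055 -0.0467  0.053 ] r 0.0232 ang -173.4
```

View pics/c6.png

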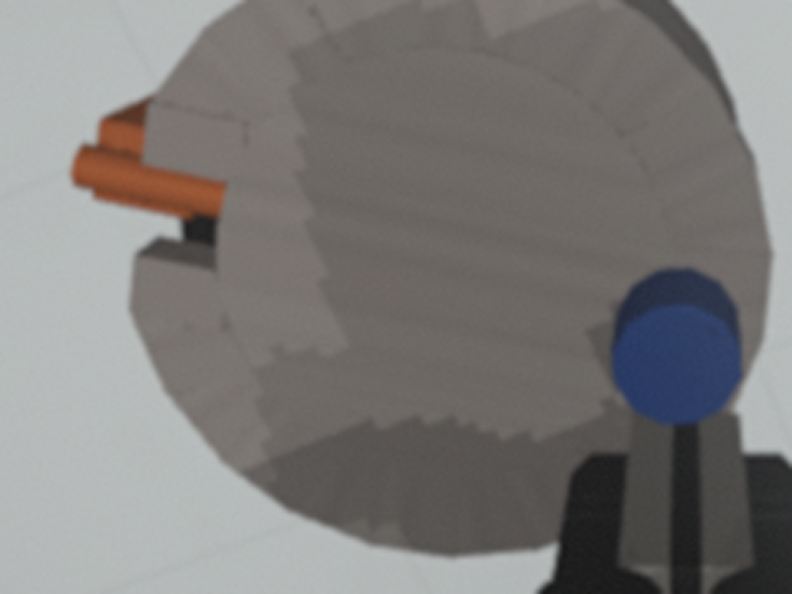

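```bash
python3 - <<'E'
from m import *
ang(cam('wrist'),[[75,166],[218,197]],[[226,183],[215,268],[143,163],[135,253]],[677,364],3.3,np.array([110,170]))
E
```

```text
bar 55.1 notch mid 55.2 stud->notch 55.7 0.064 c [ 0.5298 -0.0445] c->tip 55.8 0.0522 c->bar in 56.2
```

The notch and key agree within about 0.5°. Next I'll back off from the stud, lift, and move over the middle of the cap.

>>> {"op": "jog_arm", "data": {
  "series": "-5 0 0 0; -8 0 -5 0; -8 0 -20 0; 0 -10 -28 0; 15 -25 -28 0; 25 -38 -28 0; 25 -38 -15 0; 25 -38 -4 0"
}}

```text
t: 9.25
position: [0.532, -0.0361, 0.0651]
tcp_rot: [-0.0, 0.982, -0.189, 0.0]
wrist_force: [-0.1, -1.2, -0.2]
finger_gap: 0.0001
grip_force: 0.0
```

>>> {"op": "jog_arm", "data": {
  "series": "0 0 2 0; 0 0 4 0; 0 0 6 0; 0 0 7.5 0; 0 0 8.5 0; 0 0 9.5 0; 0 0 10 0; 0 0 10 0"
}}

```text
t: 10.05
position: [0.5318, -0.0365, 0.0553]
tcp_rot: [-0.0, 0.982, -0.189, 0.0]
wrist_force: [0.4, 0.4, -0.1]
finger_gap: -0.0002
grip_force: 0.0
```

Next I'll press gently in small steps.

>>> {"op": "jog_arm", "data": {
  "series": "0 0 0.4 0; 0 0 0.8 0; 0 0 1.2 0; 0 0 1.6 0; 0 0 2 0; 0 0 2.4 0; 0 0 2.8 0; 0 0 2.8 0"
}}

```text
t: 10.85
position: [0.5318, -0.0364, 0.0524]
tcp_rot: [-0.0, 0.982, -0.189, -0.0]
wrist_force: [0.4, 0.3, 1.3]
finger_gap: 0.0
grip_force: 0.4
```

>>> {"op": "jog_arm", "data": {
  "series": "0 0 0.5 0; 0 0 1 0; 0 0 1.5 0; 0 0 2 0; 0 0 2.5 0; 0 0 3 0; 0 0 3.4 0; 0 0 3.4 0"
}}

```text
t: 11.65
position: [0.5318, -0.0364, 0.049]
tcp_rot: [-0.0, 0.982, -0.189, -0.0]
wrist_force: [0.6, 0.0, 1.4]
finger_gap: 0.0
grip_force: 0.4
```

>>> {"op": "jog_arm", "data": {
  "series": "0 0 0.2 0; 0 0 0.4 0; 0 0 0.6 0; 0 0 0.8 0; 0 0 1 0; 0 0 1.1 0; 0 0 1.1 0; 0 0 1.1 0"
}}

```text
t: 12.45
position: [0.5319, -0.0364, 0.0483]
tcp_rot: [-0.0, 0.982, -0.189, 0.0]
wrist_force: [-2.1, 0.6, 7.5]
finger_gap: -0.0004
grip_force: 3.9
```

The cap stops at z = 0.048 with the force rising, so it is home. I'll retreat straight up.

>>> {"op": "jog_arm", "data": {
  "series": "0 0 -5 0; 0 0 -15 0; 0 0 -30 0; 0 0 -50 0; 0 0 -70 0; 0 0 -90 0; 0 0 -100 0; 0 0 -100 0"
}}

```text
t: 13.25
position: [0.5326, -0.0365, 0.1494]
tcp_rot: [-0.0, 0.982, -0.189, 0.001]
wrist_force: [-0.7, 0.0, -0.8]
finger_gap: 0.0
grip_force: 0.0
```

>>> {"op": "jog_arm", "data": {
  "series": "0 0 0 0; 0 0 0 0; 0 0 0 0; 0 0 0 0; 0 0 0 0; 0 0 0 0; 0 0 0 0; 0 0 0 0"
}}

```text
t: 14.05
position: [0.5318, -0.0364, 0.148]
tcp_rot: [-0.0, 0.982, -0.189, 0.0]
wrist_force: [1.2, -0.6, 0.8]
finger_gap: -0.0001
grip_force: 0.0
```

```bash
python3 - <<'E'
from h import *
a=snap('wrist','w7.png')[1];b=snap('side','s7.png')[1]
cv2.imwrite('pics/c7.png',np.hstack([cv2.resize(a,(400,300)),cv2.resize(b[205:280,290:390],(400,300),interpolation=2)])[:,:,::-1])
E
```

```text
(no output)
```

View pics/c7.png

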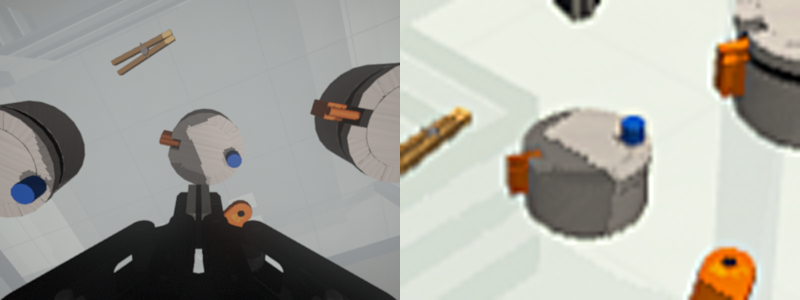

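The picture shows the cap flush on the rim: the black gap is gone and the notch sits round the key at (170,140) in the wrist half. The stud is opposite at (233,159), and the arm is clear of everything.

```bash
python3 -c "
from cell import close_job
print(close_job())"
```

```text
the job is handed in; nothing more can be done
None
```

The pill tin is closed and the job is handed in: the last pictures show the cap fully down with its notch round the orange key, the arm was clear, no bystander was touched, and it took about 14 s; the judge gave no verdict.

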